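Tuck the cover plate under the instrument's lap and hold it down

ROBOT

A 6-joint arm with a two-finger parallel gripper is mounted at the origin on the work surface. World frame = base frame: x ahead of the robot, y to its left, z up, the work surface at z = 0. Lengths are in m, angles in rad, forces in N, time in s.
With the tool pointing down it reaches from about 0.25 to 0.775 m from the base axis. Payload 4 kg.
Tool frame: the origin (TCP) lies midway between the tips of the shut fingers; the grasp point (between the pads) lies 19 mm behind it (manip.pinch_z is the distance from the TCP to the grasp point, in m); z points along the fingers, y is the line along which they close (so a half turn about z gives the same grasp; the last joint's range is limited). The gripper opens to 85 mm and grips with 20 to 120 N. Pads are 22 mm wide; open, the fingers measure 114 mm over their backs; the gripper's body (76 mm by 85 mm) begins 54 mm behind the grasp point. The pads swing forward as they close: fully open they stand 13 mm farther back than shut.
Start: joints at [1.225, 0.087, 1.371, -0, 1.684, -0.103], TCP at [0.132, 0.534, 0.231] pointing down, gripper open.
Joint ranges: [-3.1, 3.1], [-0.76, 2.03], [0.27, 2.55], [-1.08, 4.22], [0.17, 2.65], [-2.57, 2.57]. Speed limits (rad/s): [2.79, 2.79, 3.14, 3.14, 3.14, 3.14].

INTERFACE

Orientations are given as a rotation vector (axis times angle).
In Python, from cell import monitor, cams, manip gives the robot as it stands. The module is installed in compiled form; this text tells all that it offers.
- The arm moves only by the tool carry_out, never from a script. Its argument "commands" is a list of rows, each a list of 7 numbers: the shift along the tool's x, y, z normalised to -1 to 1, where 1 is 75 cm, then the turn, a rotation vector about the tool's x, y, z normalised to -1 to 1, where 1 is 60 degrees, then the closure, from -1 (fully open) to 1 (shut). In form: [[dx, dy, dz, wx, wy, wz, jaw], ...]. A call has 1 to 12 rows; each row shifts and turns the commanded pose from where the row before left it, along the tool's axes as they then stand; what a row does not reach is not made up. A row lasts 1/8 s, in which the tool goes at most 62.5 mm and 10.7 degrees, less where a joint would pass 70% of its speed; a pose out of reach is approached as far as the arm can. A call with a number of a shift or a turn outside -1 to 1 is refused whole. A call with a gripper value outside its range is refused whole. The fingers move at their own pace and stop on an object; "grip_force" is the grip in N (left out, the last holds). Time passes only in rows, so rows that do not move let the fingers close. It gives the time, the measured TCP pose, the force, the opening and the grip force at its end, in the units of the state.
- monitor.get_obs(): the state, without advancing time (a new reading comes with each control period).
- cams.capture(name): name is "scene" or "top" or "wrist"; returns a dict with "pixels" (420x560x3 uint8, blue, green, red), "depth" (420x560 float32, m along the optical axis (not along the pixel's ray), 0 where there is no reading), "fovy" (degrees; the focal length in pixels is half the picture's height over the tangent of half this angle, whatever the lens; pixels are square), "cx", "cy" (the principal point, pixels), "pose" (4x4, takes a point from camera to world coordinates). Camera axes: x right, y down, z forward; pixel columns grow to the right and rows downward; lengths in m; the calibration is good to about 2 mm. A picture is of the moment at which its call begins.
- manip.sign_off(): hands the job in; it is judged then, once.
Trained networks look in the newest picture that a camera, given by its name, has taken for a name from the list of things; names that differ only in an ending like _2 or _b are one class to them, and where a whole thing is asked for, a point or a joint stands for the part that bears it (a point fixed in the world has none). Each returns a list of dicts, best first, with "score" (0 to 1); they miss things now and then, are a little off and sometimes report something else, mostly with a low value. They report only what shows in the picture. A call takes as long as a camera call. They do not tell look-alikes from the thing itself.
- cams.boxes_of(target, camera): "box" ([left, top, width, height] in pixels, round what is visible of it).
- cams.mark_of(target, camera): "position" ([column, row] in pixels: a listed point, or the origin of a listed thing).
The state is a dict: "t": time; "q": joint angles; "joint_velocities": joint speeds; "joint_efforts": joint torques, N m; "tool_pos": TCP position; "eef_rot": TCP orientation; "contact_force": force on the tool from outside, world axes, zero at the start; "torque": the same for the moment, N m; "finger_gap": opening from 0.0 (shut) to 1.0 (fully open); "grip_force": force on a finger pad.
Only numpy, scipy, OpenCV 4.12 (cv2) and the standard library are available. Lean on these libraries where they do the work, as an engineer would, in place of code of your own. Each camera call takes 0.05 s, during which the arm holds its last target. There are 200 camera calls.

TASK

Pick up the aluminium cover plate from the rubber mat (its upright rib is the grip) and slide its front edge (the one farther from the rib) at least 12 mm under the free edge of the steel lap on the instrument, without lifting the lap, so that the plate lies squarely between the side rails and covers the opening. Then press the plate down flat on its seat against the contact spring and finish while holding it pressed there: do not let go. Leave everything else on the bench where it is.

Things in the scene. Friction and masses are not known exactly. Their poses are not given: they have to be found in the camera images.
- cover: Bare aluminium cover plate (sizes in mm), 110 (its x) x 80 (y) x 3, flat on the mat, 0.11 to 0.23 kg. Origin: centre of its underside, z up. An upright grip rib 10 thick (x) x 50 long (y) stands on it, centred at x = -10, y = 0, its top 34 above the plate's underside. The +x edge is the front edge to tuck, 65 from the rib's centre; the rear edge is 45 from it.
- cover_nose (a point): middle of the cover's front (+x) edge, at the underside; axes as the cover
- cover_tail (a point): middle of the cover's rear (-x) edge, at the underside; axes as the cover
- cover_grip (a point): middle of the top of the cover's grip rib; axes as the cover
- instrument: Grey case 240 (x) x 180 (y), fixed on the left or right side. Origin: centre of its underside, on the bench; +x from its front edge to the lap's hinge. Flat seat 55 above the bench, open to the front; in it an opening, x -75 to -5, |y| < 30, over a circuit board. Rails 6 higher than the seat at each side, 96 apart, leave the cover 8 each side. Under the lap a stop at x = 30 ends the slot.
- seat (a point): point of the instrument at the height of the seat, straight above its origin (x = 0, the line straight below the lap's free edge); axes as the instrument
- lap (a joint): Lap: steel sheet 180 wide over the instrument's rear half, from its free edge at instrument x = 0 to its hinge at x = 115; shut by its own 0.2 kg only. 0 = shut, grows (rad) as the free edge rises (0.01 rad = 1.15 mm). Shut, its underside is 7 mm above the seat; its first 12 mm (x 0 to 12) flare up, so the mouth is about 12 high and the sheet's edge tops out about 15 above the seat.
- lap_edge (a point): middle of the lap's free edge, 13 mm above the seat
- spring (a joint): The contact spring: brass bar 14 (x) x 50 (y) across the middle of the opening, centred at instrument x = -45, y = 0. Its top stands 7 above the seat when free (0) and moves straight down (m); 0.007 is flush with the seat. Stiffness 1300 N/m: about 9 N hold it flush; the cover's weight alone does not.
- spring_top (a point): middle of the top of the contact spring
- mat: black rubber mat 240 (x) x 220 (y) x 3 thick, fixed to the bench on the side where the instrument is not; the cover lies on it. Origin: centre of its underside.
- jar: small screw jar, 32 dia x 45 tall, loose on the mat near its far left corner. Bystander; origin at the centre of its underside.
- heatsink: dark finned heat sink 30 x 30 x 20, loose on the mat near its far right corner. Bystander; origin at the centre of its underside.
- screwdriver: screwdriver with black handle lying along x on the bench, near the middle between the mat and the instrument. Bystander; origin at the centre of its underside as it lies.
- tape: roll of tape, 80 dia x 24 tall, lying on the bench in the middle, near the robot. Bystander; origin at the centre of its underside.
- multimeter: orange multimeter 75 x 150 x 41, at the back of the bench. Bystander; origin at the centre of its underside.
- battery: black battery pack 76 x 160 x 45, at the back of the bench. Bystander; origin at the centre of its underside.
- cup: grey cup 72 dia x 85 tall, standing at the right side of the bench. Bystander; origin at the centre of its underside.
Not all that is in view belongs to the job. What is shaped like the cover but blue, pink or yellow is not meant.

How it is judged:
On the way, in this order (a step that is already met when the one before it is completed fails the run):
1. the cover is picked up, its underside more than 30 mm above the bench (height (world z) of cover above 0.03 m and contact force between the fingers and cover above 1 N), for 0.2 s.
2. its front edge is at least 12 mm under the lap's free edge, low on the seat, with the lap still down (x of cover_nose in the frame of seat between 0.012 and 0.035 m and y of cover_nose in the frame of seat between -0.012 and 0.012 m and z of cover_nose in the frame of seat between -0.003 and 0.006 m and value of joint lap below 0.07 rad), for 0.2 s.
At the end, for the whole second after the job is handed in: Cover's front edge 12 to 35 mm under the lap edge, within 12 mm of the middle, parallel within 0.12 rad, both ends within 2.5 mm of the seat; lap shut (under 0.03 rad), spring down over 5 mm; gripper still on the cover (over 3 N), cover pressing the instrument over 4 N, at rest (x of cover_nose in the frame of seat between 0.012 and 0.035 m and y of cover_nose in the frame of seat between -0.012 and 0.012 m and z of cover_nose in the frame of seat between -0.0025 and 0.0025 m and z of cover_tail in the frame of seat between -0.0025 and 0.0025 m and angle between the x axis of cover and the x axis of seat, either way round below 0.12 rad and angle between cover's own z axis and vertical below 0.04 rad and value of joint lap below 0.03 rad and value of joint spring above 0.005 m and contact force between the fingers and cover above 3 N and contact force between cover and instrument above 4 N and linear speed of cover below 0.02 m/s); the arm keeps its last pose, push and grip.
It fails at once if the lap is lifted by more than 0.07 rad (8 mm at its free edge) (value of joint lap above 0.07 rad).
It fails at once if a bystander is pushed away (over 30 mm) (distance of any of jar, heatsink, screwdriver, tape, multimeter, battery, cup from where it was at the start of the episode above 0.03 m).
It also fails if it takes over 40 s, if anything falls off the work surface, if the arm or the gripper's body presses on something with over 40 N, if the wrist force passes 120 N, or if a joint passes its speed limit or range.

## Working session

There is one attempt and no reset: what is moved stays moved. The work goes in short steps, Python scripts to look and compute and a tool call to move; the robot and the scene stay as the last step left them, time stands still between calls to the robot, and variables do not carry over. Pictures are saved under pics/ and viewed, at most 10 in all, crops included, and the job is handed in when it is done.

Besides the shell and the picture viewer there is one more tool, called as name(argument=value, ...) on one line, values as JSON. carry_out: Moves the arm, as the interface text tells. Scaled input: -1 to 1 covers 75 cm each way for a shift and 60 degrees each way for a turn. Its arguments: {"type":"object","properties":{"commands":{"type":"array","items":{"type":"array","items":{"type":"number","minimum":-1,"maximum":1}}},"grip_force":{"type":"number"}},"required":["commands"]}

```bash
mkdir -p pics
cat > h.py <<'E'
import numpy as np, cv2
from cell import monitor, cams, manip
from scipy.spatial.transform import Rotation as R
def cap(n): return cams.capture(n)
def K(c):
    h=c["pixels"].shape[0]; return (h/2)/np.tan(np.radians(c["fovy"])/2)
def world(c,u,v,d):
    f=K(c); p=np.array([(u-c["cx"])/f*d,(v-c["cy"])/f*d,d,1]); return (c["pose"]@p)[:3]
def at_z(c,u,v,z):
    o=c["pose"][:3,3]; r=world(c,u,v,1.)-o; return o+r*(z-o[2])/r[2]
def dep(c,u,v):
    u,v=int(round(u)),int(round(v)); a=c["depth"][max(v-2,0):v+3,max(u-2,0):u+3]; a=a[a>0]; return float(np.median(a)) if a.size else 0
def cloud(c):
    f=K(c); v,u=np.mgrid[0:420,0:560]; d=c["depth"]
    P=np.stack([(u-c["cx"])/f*d,(v-c["cy"])/f*d,d],-1)
    return P@c["pose"][:3,:3].T+c["pose"][:3,3]
E
python3 - <<'E'
from h import *
o=monitor.get_obs(); print({k:np.round(v,3) for k,v in o.items()}, manip.pinch_z)
ims=[]
for n in ("top","scene","wrist"):
    c=cap(n); cv2.imwrite(f"pics/{n}0.png",c["pixels"]); print(n,c["fovy"],c["cx"],c["cy"],np.round(c["pose"],3).tolist())
    for t in ("cover","cover_grip","cover_nose","cover_tail","instrument","seat","lap_edge","spring_top","mat"):
        for r in cams.mark_of(t,n)[:3]:
            u,v=r["position"]; d=dep(c,u,v) if 0<=u<560 and 0<=v<420 else 0
            print(" ",t,round(r["score"],2),np.round((u,v),1),np.round(world(c,u,v,d),3) if d else None)
E
```

```text
{'t': np.float64(0.0), 'q': array([ 1.225,  0.088,  1.372, -0.   ,  1.684, -0.103]), 'joint_velocities': array([ 0.   ,  0.   , -0.002,  0.001, -0.001,  0.001]), 'joint_efforts': array([-1.0000e-03, -3.5188e+01, -3.1327e+01, -0.0000e+00,  1.1000e-02,
        0.0000e+00]), 'tool_pos': array([0.132, 0.533, 0.23 ]), 'eef_rot': array([-3.800e-01, -3.118e+00,  3.000e-03]), 'contact_force': array([-0.397,  0.34 , -0.904]), 'torque': array([ 0.067, -0.016, -0.034]), 'grip_force': np.float64(0.0), 'finger_gap': np.float64(1.0)} 0.0187
top 46.06401915262772 274.1857746477758 209.62666462717195 [[0.011, -0.985, 0.172, 0.241], [-1.0, -0.012, -0.004, -0.019], [0.006, -0.172, -0.985, 1.462], [0.0, 0.0, 0.0, 1.0]]
  cover 0.94 [129.2 310.1] [0.197 0.39  0.005]
  cover 0.92 [112.6 246.8] [0.377 0.444 0.024]
  cover 0.84 [177.5 273.5] [0.303 0.255 0.006]
  cover_grip 0.9 [135.2 311.5] [0.194 0.365 0.034]
  cover_grip 0.7 [110.1 244.2] [0.384 0.448 0.034]
  cover_grip 0.63 [185.5 198.3] [0.521 0.236 0.036]
  cover_nose 0.92 [ 92.  244.7] [0.385 0.512 0.003]
  cover_nose 0.81 [187.3 176.1] [0.596 0.23
[... 1557 characters left out ...]
[ 0.786 -0.109  0.035]
wrist 70.83796329201458 277.2886674976763 210.65399488659634 [[0.24, 0.925, 0.295, 0.057], [0.971, -0.229, -0.073, 0.552], [0.0, 0.304, -0.953, 0.375], [0.0, 0.0, 0.0, 1.0]]
  cover 0.69 [269.7 338.8] [0.369 0.462 0.004]
  cover 0.64 [179.9 252.5] [0.198 0.378 0.004]
  cover 0.63 [123.7 329.3] [0.109 0.487 0.295]
  cover_grip 0.79 [165.6 257.2] [0.188 0.373 0.034]
  cover_grip 0.78 [262.5 363.2] [0.122 0.531 0.307]
  cover_nose 0.9 [300.1 336.7] [0.377 0.508 0.003]
  cover_nose 0.71 [211.6 267.7] [0.231 0.413 0.004]
  cover_tail 0.93 [ 85.4 332.9] [0.107 0.475 0.296]
  cover_tail 0.75 [142.6 231.1] [0.156 0.34  0.004]
  cover_tail 0.67 [238.2 347.9] [0.374 0.411 0.004]
```

View pics/top0.png

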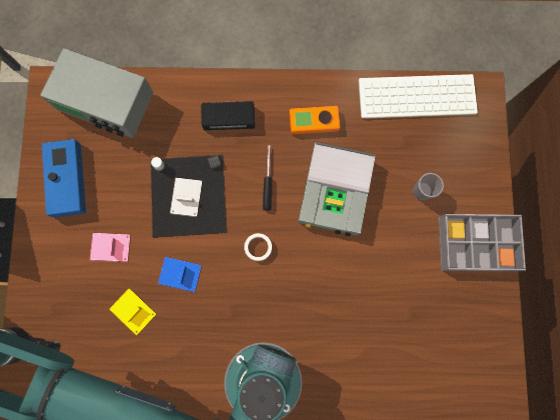

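View pics/scene0.png

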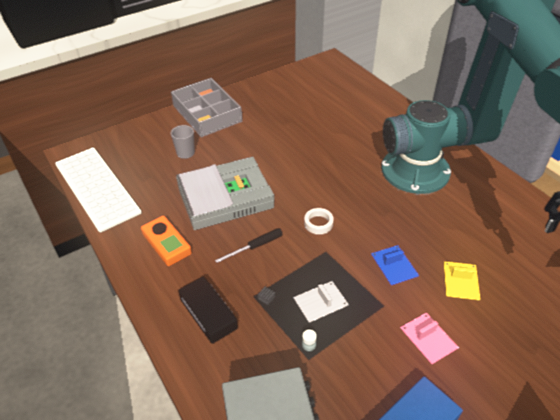

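The candidates in the top view are white/silver on the mat (186,197), pink (110,247), blue (180,274) and yellow (132,311). I choose the bare aluminium one on the mat. The instrument is at (337,190) on the right, with its lap on the far side and the yellow spring at (334,203). Next I check a close crop and measure.

```bash
cat > m.py <<'E'
from h import *
def rect(P,label):
    (cx,cy),(w,h),a=cv2.minAreaRect((P[:,:2]*1000).astype(np.float32)); print(label,len(P),"c",round(cx,1),round(cy,1),"wh",round(w,1),round(h,1),"ang",round(a,2),"z",np.round(np.percentile(P[:,2],[5,50,95])*1000,1))
def run(n):
    c=cap(n); W=cloud(c); px=c["pixels"].astype(int); ok=c["depth"]>0
    br=px.min(-1)
    x,y,z=W[...,0],W[...,1],W[...,2]
    m=ok&(x>.43)&(x<.63)&(y>.16)&(y<.31)
    rect(W[m&(z<.012)&(br>100)],n+" plate"); rect(W[m&(z>.028)&(z<.04)],n+" rib")
    i=ok&(x>.35)&(x<.75)&(y>-.38)&(y<-.05)
    rect(W[i&(z>.035)&(z<.085)],n+" instr")
    h,e=np.histogram(z[i],np.arange(.03,.085,.002)); print(dict(zip(np.round(e*1000).astype(int).tolist(),h.tolist())))
    return c,W
E
python3 - <<'E'
from m import *
t,W=run("top"); run("scene")
a=cv2.resize(t["pixels"][150:245,145:245],(560,532),interpolation=cv2.INTER_CUBIC)
cv2.imwrite("pics/crop.png",a)
E
```

```text
top plate 853 c 532.3 240.8 wh 83.7 112.0 ang 84.13 z [ 2.2  7.1 11. ]
top rib 56 c 571.0 239.0 wh 142.6 112.1 ang 89.67 z [30.4 36.4 39.6]
top instr 5168 c 585.3 -196.2 wh 247.6 328.2 ang 89.69 z [41.2 62.5 69.9]
{30: 52, 32: 81, 34: 74, 36: 72, 38: 92, 40: 105, 42: 85, 44: 56, 46: 54, 48: 30, 50: 91, 52: 148, 54: 283, 56: 335, 58: 432, 60: 592, 62: 773, 64: 753, 66: 620, 68: 374, 70: 162, 72: 61, 74: 18, 76: 4, 78: 0, 80: 0, 82: 0}
scene plate 1197 c 547.7 251.5 wh 124.5 149.9 ang 83.6 z [ 1.7  6.1 10. ]
scene rib 90 c 521.7 240.1 wh 50.8 12.0 ang 84.46 z [29.1 36.1 39.3]
scene instr 4218 c 585.5 -199.8 wh 329.1 244.6 ang 0.29 z [39.6 62.3 68.8]
{30: 60, 32: 103, 34: 102, 36: 103, 38: 78, 40: 106, 42: 88, 44: 78, 46: 65, 48: 68, 50: 102, 52: 147, 54: 208, 56: 265, 58: 278, 60: 404, 62: 634, 64: 717, 66: 498, 68: 230, 70: 73, 72: 31, 74: 3, 76: 0, 78: 0, 80: 0, 82: 0}
```

View pics/crop.png

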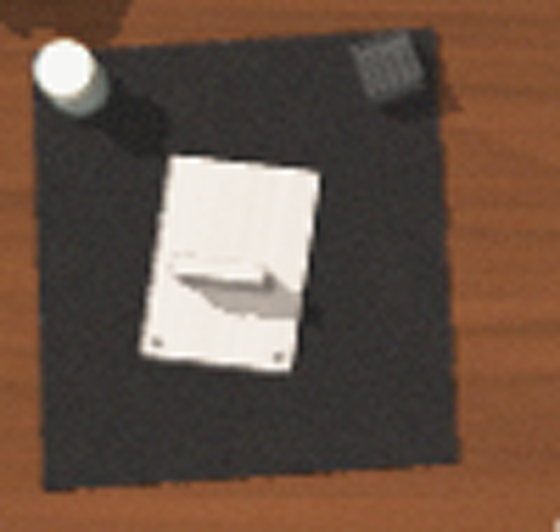

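The crop confirms the choice: white plate, rib at crop (220,270) nearer the robot, front edge on the far side (crop y 165). It is yawed about -6° at (0.532, 0.241). I turn the tool so that y runs along the cover's x, then hover over it.

carry_out(commands=[[0,0,0,0,0,0.1708,-1],[0,0,0,0,0,0.1708,-1],[0,0,0,0,0,0.1708,-1],[0,0,0,0,0,0.1708,-1],[0,0,0,0,0,0.1708,-1],[0,0,0,0,0,0.1708,-1],[0,0,0,0,0,0.1708,-1],[0,0,0,0,0,0.1708,-1]])

```text
t: 2.6
tool_pos: [0.1322, 0.5339, 0.2313]
eef_rot: [-2.339, -2.097, -0.0]
contact_force: [-0.4, -0.5, -0.1]
finger_gap: 0.998
grip_force: 0.0
```

carry_out(commands=[[-0.0354,0.069,0,0,0,0,-1],[-0.0354,0.069,0,0,0,0,-1],[-0.0354,0.069,0,0,0,0,-1],[-0.0354,0.069,0,0,0,0,-1],[-0.0354,0.069,0,0,0,0,-1],[-0.0354,0.069,0,0,0,0,-1],[-0.0354,0.069,0,0,0,0,-1],[-0.0354,0.069,0,0,0,0,-1],[0,0,0,0,0,0,-1],[0,0,0,0,0,0,-1]])

```text
t: 3.85
tool_pos: [0.522, 0.2802, 0.2311]
eef_rot: [-2.332, -2.103, 0.001]
contact_force: [0.3, 0.1, -0.9]
finger_gap: 1.0
grip_force: 0.0
```

Run:
```python
from m import *
o=monitor.get_obs(); print(o["t"],o["tool_pos"],R.from_rotvec(o["eef_rot"]).as_matrix().round(4).tolist())
c,W=run("wrist"); cv2.imwrite("pics/w1.png",c["pixels"])
for t in ("cover_grip","cover_nose","cover_tail","cover"):
    for r in cams.mark_of(t,"wrist")[:1]:
        u,v=r["position"]; print(t,round(r["score"],2),np.round((u,v)),at_z(c,u,v,.037 if t=="cover_grip" else .003).round(4), world(c,u,v,dep(c,u,v)).round(4))
```

```text
3.85 [0.52195711 0.28018148 0.23109591] [[0.1031, 0.9947, -0.001], [0.9947, -0.1031, 0.0004], [0.0003, -0.001, -1.0]]
wrist plate 4721 c 550.0 252.7 wh 118.5 146.3 ang 84.3 z [5.  6.8 8.1]
wrist rib 350 c 522.3 239.3 wh 49.1 9.9 ang 84.07 z [35.7 37.6 38.8]
wrist instr 35 c 743.9 -96.6 wh 10.6 34.1 ang 4.17 z [35.1 35.4 36.1]
{30: 51, 32: 93, 34: 139, 36: 3, 38: 0, 40: 0, 42: 0, 44: 0, 46: 0, 48: 0, 50: 0, 52: 0, 54: 0, 56: 0, 58: 0, 60: 0, 62: 0, 64: 0, 66: 0, 68: 0, 70: 0, 72: 0, 74: 0, 76: 0, 78: 0, 80: 0, 82: 0}
cover_grip 0.9 [122.  40.] [0.3808 0.4462 0.037 ] [0.3799 0.4467 0.035 ]
cover_nose 0.89 [117. 183.] [0.3164 0.2974 0.003 ] [0.3169 0.2975 0.004 ]
cover_tail 0.71 [246. 213.] [0.4762 0.2404 0.003 ] [0.4764 0.2409 0.0045]
cover 0.9 [136.  36.] [0.3824 0.458  0.003 ] [0.3947 0.4496 0.0339]
```

View pics/w1.png

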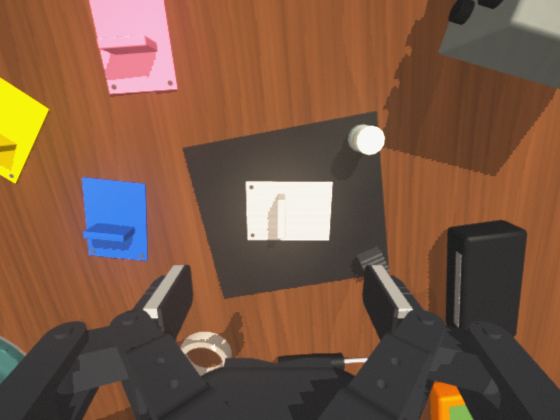

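The wrist view shows the silver plate with its rib at (282,214), measured at (0.522, 0.239) with its top at z=0.037 and yaw -5.9°, which fits the given sizes. I go down and grip.

carry_out(commands=[[-0.027,0.003,0.05,0,0,0,-1],[-0.027,0.003,0.05,0,0,0,-1],[0,0,0.06,0,0,0,-1],[0,0,0.06,0,0,0,-1],[0,0,0.05,0,0,0,-1],[0,0,0.021,0,0,0,-1],[0,0,0,0,0,0,1],[0,0,0,0,0,0,1],[0,0,0,0,0,0,1],[0,0,0,0,0,0,1],[0,0,0,0,0,0,1],[0,0,0,0,0,0,1]], grip_force=70)

```text
t: 5.6
tool_pos: [0.5234, 0.2397, 0.0145]
eef_rot: [2.332, 2.104, 0.004]
contact_force: [0.2, -0.7, 5.5]
finger_gap: 0.1
grip_force: 72.9
```

carry_out(commands=[[0,0,-0.03,0,0,0,1],[0,0,-0.05,0,0,0,1],[0,0,-0.06,0,0,0,1],[0,0,-0.06,0,0,0,1],[0,0,-0.06,0,0,0,1],[0,0,0,0,0,0,1]])

```text
t: 6.35
tool_pos: [0.5245, 0.24, 0.2127]
eef_rot: [2.33, 2.102, 0.013]
contact_force: [-0.3, 0.8, -1.8]
finger_gap: 0.101
grip_force: 72.0
```

carry_out(commands=[[-0.04,0.0043,0,0,0,0,1],[-0.072,0.0043,0,0,0,0,1],[-0.072,0.0043,0,0,0,0,1],[-0.072,0.0043,0,0,0,0,1],[-0.072,0.0043,0,0,0,0,1],[-0.072,0.0043,0,0,0,0,1],[-0.072,0.0043,0,0,0,0,1],[-0.072,0.0043,0,0,0,0,1],[-0.072,0.0043,0,0,0,0,1],[-0.072,0.0043,0,0,0,0,1],[-0.03,0,0,0,0,0,1],[0,0,0,0,0,0,1]])

```text
t: 7.85
tool_pos: [0.4983, -0.3003, 0.2056]
eef_rot: [-2.332, -2.099, 0.001]
contact_force: [0.3, 0.9, -1.2]
finger_gap: 0.098
grip_force: 72.0
```

Run:
```python
from m import *
o=monitor.get_obs(); print(o["t"],o["tool_pos"],o["finger_gap"],o["contact_force"])
c=cap("wrist"); cv2.imwrite("pics/w2.png",c["pixels"]); np.savez("w2.npz",W=cloud(c),px=c["pixels"],d=c["depth"])
for t in ("cover_nose","cover_tail","seat","lap_edge","spring_top","instrument"):
    for r in cams.mark_of(t,"wrist")[:2]:
        u,v=r["position"]; d=dep(c,u,v); print(t,round(r["score"],2),np.round((u,v)),world(c,u,v,d).round(4) if d else None)
```

```text
7.85 [ 0.49832634 -0.30025072  0.2056342 ] 0.09816622080146109 [ 0.32015017  0.87284353 -1.21978898]
cover_nose 0.69 [391. 258.] [ 0.563  -0.3068  0.197 ]
cover_tail 0.67 [197. 261.] [ 0.3827 -0.3915  0.0014]
seat 0.8 [329.  96.] [ 0.5556 -0.2103  0.0561]
seat 0.51 [282.  91.] [ 0.5131 -0.2017  0.0629]
lap_edge 0.88 [334.  94.] [ 0.5579 -0.2098  0.0697]
spring_top 0.82 [282.  91.] [ 0.5129 -0.2024  0.0631]
spring_top 0.65 [532.   8.] [ 0.7475 -0.1535  0.0346]
instrument 0.77 [321. 100.] [ 0.5498 -0.2121  0.0427]
```

View pics/w2.png

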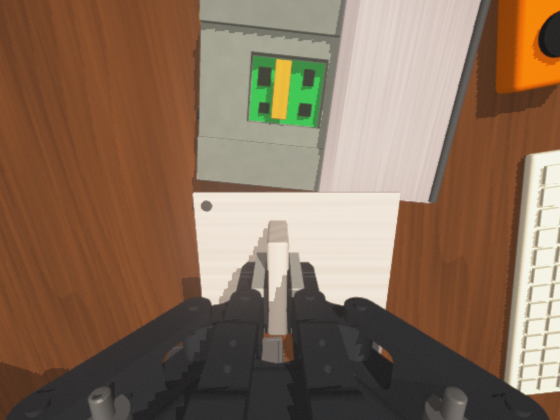

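The picture shows the instrument with the spring at (282,91), the lap edge from about (342,10) to (318,188), and the held plate below. I fit the instrument's yaw and origin, and the plate's pose in the hand.

Run:
```python
from m import *
f=np.load("w2.npz"); W,px,d=f["W"],f["px"].astype(int),f["d"]; ok=d>0
hsv=cv2.cvtColor(f["px"],cv2.COLOR_BGR2HSV).astype(int)
rr,cc=np.mgrid[0:420,0:560]
# spring: yellow
m=ok&(hsv[...,0]>15)&(hsv[...,0]<32)&(hsv[...,1]>150)&(hsv[...,2]>120)&(rr<130)&(cc>260)&(cc<305)
rect(W[m],"spring"); 
g=ok&(hsv[...,0]>40)&(hsv[...,0]<85)&(hsv[...,1]>120)&(rr<140)&(cc>230)&(cc<340)
H=cv2.morphologyEx(((g|m)*255).astype(np.uint8),cv2.MORPH_CLOSE,np.ones((25,25)))
# opening corners, in image; project at seat height plane
cn=max(cv2.findContours(H,0,2)[0],key=cv2.contourArea); q=cv2.boxPoints(cv2.minAreaRect(cn)); print("opening px",q.round(1).tolist())
# lap: bright; left edge per row
for name,sel in (("lap edge",None),):
    pts=[]
    for r in range(5,180,5):
        row=ok[r]&(px[r].min(-1)>140)&(W[r,:,2]>.058)&(cc[r]>300)&(cc[r]<480)
        idx=np.where(row)[0]
        if len(idx): pts.append(W[r,idx[0]+1])
    pts=np.array(pts); a=np.polyfit(pts[:,1],pts[:,0],1); res=pts[:,0]-np.polyval(a,pts[:,1])
    k=abs(res)<.004; a=np.polyfit(pts[k,1],pts[k,0],1); print("lap x=a*y+b",a.round(4),"yaw",np.degrees(np.arctan(-a[0])).round(2),"z",np.median(pts[k,2]).round(4),"x at y=-.205",np.polyval(a,-.205).round(4),k.sum())
# seat/case profile along y at x in .44-.47
for x0,x1 in ((.445,.46),(.46,.47)):
    s=ok&(W[...,0]>x0)&(W[...,0]<x1)&(W[...,1]>-.31)&(W[...,1]<-.1)&(W[...,2]>.03)&(rr<195)
    y=W[...,1][s];z=W[...,2][s]
    for b in np.arange(-.3,-.1,.005):
        t=(y>=b)&(y<b+.005)
        if t.sum(): print(round(b*1000),round(np.median(z[t])*1000,1),end=" | ")
    print()
# case front edge
pts=[]
for r in range(5,180,5):
    idx=np.where(ok[r]&(W[r,:,2]>.045)&(cc[r]>150))[0]
    if len(idx): pts.append(W[r,idx[0]+1])
pts=np.array(pts); a=np.polyfit(pts[:,1],pts[:,0],1); k=abs(pts[:,0]-np.polyval(a,pts[:,1]))<.004; a=np.polyfit(pts[k,1],pts[k,0],1); print("front",a.round(4),np.degrees(np.arctan(-a[0])).round(2),np.polyval(a,-.205).round(4),k.sum())
# held plate
p=ok&(W[...,2]>.17)&(W[...,2]<.22)&(px.min(-1)>150)&(rr>190)&(rr<260)&((cc<262)|(cc>300))
P=W[p]; A=np.c_[P[:,:2],np.ones(len(P))]; s=np.linalg.lstsq(A,P[:,2],rcond=None)[0]; rs=P[:,2]-A@s; P=P[abs(rs)<.004]; A=np.c_[P[:,:2],np.ones(len(P))]; s=np.linalg.lstsq(A,P[:,2],rcond=None)[0]
print("plate slopes",s[:2].round(4),"z at tcp",(s@[.4983,-.3003,1]).round(4)); 
pts=[];ptf=[]
for r in range(200,300,4):
    idx=np.where((abs(W[r,:,2]-.2)<.02)&ok[r]&(px[r].min(-1)>130))[0]
    if len(idx): pts.append(W[r,idx[-1]-1]); ptf.append(W[r,idx[0]+1])
for n,q in(("nose",pts),("tail",ptf)):
    q=np.array(q); a=np.polyfit(q[:,1],q[:,0],1);k=abs(q[:,0]-np.polyval(a,q[:,1]))<.003;a=np.polyfit(q[k,1],q[k,0],1); print(n,k.sum(),"yaw",np.degrees(np.arctan(-a[0])).round(2),"x at y=-.3",np.polyval(a,-.3).round(4))
ys=[W[np.where(ok[:,c]&(abs(W[:,c,2]-.2)<.012)&(rr[:,c]>180))[0][0]+1,c] for c in range(205,390,10)]; ys=np.array(ys); a=np.polyfit(ys[:,0],ys[:,1],1); print("+y side yaw",np.degrees(np.arctan(a[0])).round(2),"y at x=.498",np.polyval(a,.498).round(4))
```

```text
spring 902 c 511.4 -200.8 wh 49.8 14.5 ang 78.09 z [61.4 62.7 64. ]
opening px [[247.39999389648438, 119.4000015258789], [253.89999389648438, 56.20000076293945], [323.70001220703125, 63.400001525878906], [317.1000061035156, 126.5999984741211]]Traceback (most recent call last):
  File "<stdin>", line 20, in <module>
    raise TypeError("expected non-empty vector for x")
TypeError: expected non-empty vector for x
```

```bash
cat > fit.py <<'E'
from m import *
f=np.load("w2.npz"); W,px,d=f["W"],f["px"].astype(int),f["d"]; ok=d>0
rr,cc=np.mgrid[0:420,0:560]; tp=np.array([.4983,-.3003])
print("lap px",px[100,400],W[100,400].round(3),d[100,400])
def line(q,n,yy):
    q=np.array(q)
    if len(q)<4: print(n,"none"); return
    k=np.ones(len(q),bool)
    for t in (.01,.005,.003,.003): a=np.polyfit(q[k,1],q[k,0],1); k=abs(q[:,0]-np.polyval(a,q[:,1]))<t
    print(n,k.sum(),"yaw",np.degrees(np.arctan(-a[0])).round(2),"x at y",yy,np.polyval(a,yy).round(4),"z",np.median(q[k,2]).round(4))
lap=[];fr=[];no=[];ta=[]
for r in range(5,180,4):
    lab=np.where(ok[r]&(W[r,:,2]>.05)&(cc[r]>300)&(cc[r]<480)&(px[r].min(-1)>105))[0]
    if len(lab): lap.append(W[r,lab[0]+1])
    i=np.where(ok[r]&(W[r,:,2]>.045)&(cc[r]>150))[0]
    if len(i): fr.append(W[r,i[0]+1])
for r in range(200,300,3):
    i=np.where(ok[r]&(abs(W[r,:,2]-.2)<.02)&(px[r].min(-1)>130))[0]
    if len(i): no.append(W[r,i[-1]-1]); ta.append(W[r,i[0]+1])
line(lap,"lap",-.205);line(fr,"front",-.205);line(no,"nose",-.3);line(ta,"tail",-.3)
p=ok&(W[...,2]>.17)&(W[...,2]<.22)&(rr>195)&(rr<250)&(cc>205)&(cc<390)&((cc<262)|(cc>300))
P=W[p]
for t in (.01,.004,.003):
    A=np.c_[P[:,:2]-tp,np.ones(len(P))]; s=np.linalg.lstsq(A,P[:,2],rcond=None)[0]; P=P[abs(P[:,2]-A@s)<t]
print("plate slopes",s.round(4))
ys=[]
for c in range(205,390,8):
    i=np.where(ok[:,c]&(abs(W[:,c,2]-.2)<.012)&(rr[:,c]>180))[0]
    if len(i): ys.append(W[i[0]+1,c])
ys=np.array(ys); a=np.polyfit(ys[:,0],ys[:,1],1); print("+y side yaw",np.degrees(np.arctan(a[0])).round(2),"y at x=.498",np.polyval(a,.498).round(4))
# instrument frame profile across y (yaw -11.9, spring centre .5114,-.2008)
th=np.radians(-11.9); ex=np.array([np.cos(th),np.sin(th)]); ey=np.array([-ex[1],ex[0]]); D=W[...,:2]-[.5114,-.2008]; X=D@ex-.045; Y=D@ey
for x0,x1 in ((-.11,-.08),):
    for b in np.arange(-.1,.1,.004):
        t=ok&(rr<190)&(X>x0)&(X<x1)&(Y>=b)&(Y<b+.004)
        if t.sum(): print(round(b*1000),round(np.median(W[...,2][t])*1000,1),end="|")
print()
for b in np.arange(-.13,.06,.005):
    t=ok&(rr<190)&(X>b)&(X<b+.005)&(abs(Y)<.02)
    if t.sum(): print(round(b*1000),round(np.median(W[...,2][t])*1000,1),end="|")
E
python3 fit.py
```

```text
lap px [203 211 223] [ 0.618 -0.221  0.065] 0.26650158
lap 25 yaw -4.64 x at y -0.205 0.5309 z 0.0613
front 44 yaw -11.61 x at y -0.205 0.436 z 0.0566
nose 33 yaw -6.04 x at y -0.3 0.5629 z 0.1977
tail 33 yaw -5.77 x at y -0.3 0.4546 z 0.1984
plate slopes [-0.0047  0.0053  0.1979]
+y side yaw -6.73 y at x=.498 -0.2596
-92 61.7|-88 62.0|-84 61.9|-80 61.8|-76 61.9|-72 62.0|-68 61.8|-64 61.9|-60 61.8|-56 61.9|-52 61.9|-48 56.1|-44 56.0|-40 56.0|-36 56.0|-32 55.8|-28 56.0|-24 56.0|-20 55.9|-16 55.8|-12 55.9|-8 56.0|-4 55.9|0 56.0|4 56.0|8 55.8|12 55.8|16 55.8|20 55.9|24 55.9|28 55.9|32 55.8|36 55.9|40 55.9|44 56.2|48 61.9|52 61.7|56 61.9|60 62.0|64 61.6|
-120 56.0|-115 56.1|-110 55.9|-105 55.9|-100 55.8|-95 55.9|-90 55.9|-85 55.9|-80 56.0|-75 41.7|-70 41.7|-65 44.9|-60 44.7|-55 42.1|-50 62.8|-45 62.7|-40 61.9|-35 41.5|-30 41.4|-25 44.7|-20 44.6|-15 41.6|-10 41.4|-5 55.4|0 69.7|5 68.2|10 65.9|15 65.4|20 65.2|25 65.3|30 65.4|35 65.3|40 65.3|45 65.3|50 65.3|55 65.3|
```

Instrument fit: yaw -11.8°, seat origin (0.5555, -0.210), seat z about 0.055, rails symmetric. The plate is centred on the TCP, with its underside about 11 mm below it. I align with the nose about 8 mm short of the lap and lower to just above the spring.

carry_out(commands=[[0,0,0,0,0,0.0975,1],[0.0446,-0.0156,0,0,0,0,1],[0.0446,-0.0156,0,0,0,0,1],[0.0446,-0.0156,0,0,0,0,1],[0,0,0,0,0,0,1],[0,0,0.04,0,0,0,1],[0,0,0.05,0,0,0,1],[0,0,0.045,0,0,0,1],[0,0,0.0325,0,0,0,1],[0,0,0,0,0,0,1],[0,0,0,0,0,0,1]])

```text
t: 9.57
tool_pos: [0.4862, -0.1949, 0.0837]
eef_rot: [2.436, 1.981, 0.001]
contact_force: [0.2, 0.2, -1.0]
finger_gap: 0.102
grip_force: 71.9
```

```bash
cat > chk.py <<'E'
from h import *
import sys
o=monitor.get_obs(); print(round(o["t"],2),o["tool_pos"].round(4),o["contact_force"].round(1),round(o["finger_gap"],3))
M=R.from_rotvec(o["eef_rot"]).as_matrix(); print("tool y",M[:,1].round(4),"yaw",np.degrees(np.arctan2(M[1,1],M[0,1])).round(2))
th=np.radians(-11.8); ex=np.array([np.cos(th),np.sin(th)]); ey=np.array([-ex[1],ex[0]]); D=o["tool_pos"][:2]-[.5555,-.21]
print("by TCP: nose X,Y",(D@ex+.065).round(4),(D@ey).round(4))
for n in ("wrist","scene"):
    c=cap(n); W=cloud(c); ok=c["depth"]>0; D=W[...,:2]-[.5555,-.21]; X=D@ex; Y=D@ey; Z=W[...,2]-.0559
    for y0,y1 in ((-.038,-.028),(.028,.038)):
        print(n,y0,end=": ")
        for b in np.arange(-.125,.03,.005):
            t=ok&(X>=b)&(X<b+.005)&(Y>y0)&(Y<y1)&(Z<.02)&(Z>-.06)
            print(round(b*1000),round(np.median(Z[t])*1000,1) if t.sum()>2 else "-",end="|")
        print()
    if n=="wrist": cv2.imwrite(f"pics/{sys.argv[1]}.png",c["pixels"])
E
python3 chk.py w3
```

```text
9.57 [ 0.4862 -0.1949  0.0837] [ 0.2  0.2 -1. ] 0.102
tool y [ 0.979  -0.2037  0.0022] yaw -11.75
by TCP: nose X,Y -0.0059 0.0006
wrist -0.038: -125 -|-120 -|-115 -|-110 19.8|-105 19.7|-100 -|-95 -|-90 -|-85 -|-80 -|-75 -|-70 -|-65 -|-60 -|-55 -|-50 -|-45 -|-40 19.6|-35 19.6|-30 -|-25 -|-20 -|-15 19.7|-10 19.7|-5 -|0 13.8|5 12.0|10 10.1|15 9.3|20 9.4|25 9.3|
wrist 0.028: -125 -|-120 0.2|-115 19.1|-110 1.1|-105 19.3|-100 19.2|-95 19.3|-90 19.3|-85 19.3|-80 19.3|-75 19.3|-70 19.2|-65 19.1|-60 19.2|-55 19.4|-50 19.2|-45 19.4|-40 19.3|-35 19.3|-30 19.3|-25 19.3|-20 19.3|-15 19.2|-10 19.2|-5 0.2|0 13.6|5 12.0|10 9.9|15 9.5|20 9.4|25 9.3|
scene -0.038: -125 -|-120 -|-115 -|-110 -|-105 -|-100 -|-95 -|-90 -|-85 -|-80 -|-75 -|-70 -|-65 -|-60 -|-55 -|-50 -|-45 -|-40 -|-35 -|-30 -|-25 -|-20 -|-15 -9.8|-10 -2.1|-5 -|0 13.6|5 13.4|10 11.9|15 9.3|20 9.3|25 11.4|
scene 0.028: -125 -|-120 1.4|-115 -0.3|-110 1.0|-105 3.1|-100 2.0|-95 0.2|-90 0.7|-85 8.6|-80 3.9|-75 9.1|-70 1.8|-65 3.0|-60 0.8|-55 -|-50 1.3|-45 1.0|-40 16.5|-35 1.1|-30 9.6|-25 -0.9|-20 -3.0|-15 0.5|-10 8.4|-5 -|0 15.8|5 11.2|10 10.0|15 8.5|20 10.9|25 9.0|
```

View pics/w3.png

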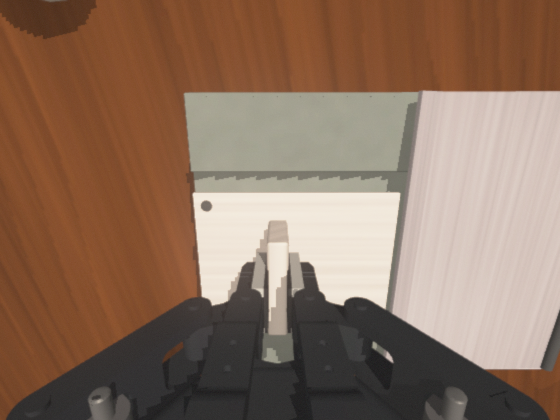

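The plate is square over the seat with its nose about 6 mm short of the lap (right edge 398 against lap 412 at row 200), and its underside is 16 mm above the seat. I back off slightly, then press down over the spring.

carry_out(commands=[[0,-0.004,0.005,0,0,0,1],[0,0,0.005,0,0,0,1],[0,0,0.005,0,0,0,1],[0,0,0.004,0,0,0,1],[0,0,0,0,0,0,1],[0,0,0,0,0,0,1]])

```text
t: 10.42
tool_pos: [0.4824, -0.1936, 0.0687]
eef_rot: [2.437, 1.983, -0.0]
contact_force: [-3.1, 1.3, 4.7]
finger_gap: 0.101
grip_force: 72.8
```

```bash
python3 chk.py w4
```

```text
10.43 [ 0.4824 -0.1936  0.0687] [-3.1  1.3  4.7] 0.101
tool y [ 0.9791 -0.2035  0.    ] yaw -11.74
by TCP: nose X,Y -0.0099 0.0011
wrist -0.038: -125 -|-120 -|-115 4.7|-110 -|-105 -|-100 -|-95 -|-90 -|-85 -|-80 -|-75 -|-70 -|-65 -|-60 -|-55 -|-50 -|-45 -|-40 5.0|-35 -|-30 -|-25 -|-20 -|-15 5.4|-10 0.1|-5 -0.1|0 0.8|5 11.8|10 10.1|15 9.4|20 9.4|25 9.4|
wrist 0.028: -125 -|-120 5.1|-115 5.6|-110 5.2|-105 5.1|-100 5.3|-95 5.2|-90 5.4|-85 5.4|-80 5.2|-75 5.1|-70 5.3|-65 5.3|-60 5.3|-55 5.3|-50 5.2|-45 5.2|-40 5.3|-35 5.3|-30 5.2|-25 5.2|-20 5.3|-15 5.3|-10 0.1|-5 -0.1|0 12.6|5 11.8|10 10.0|15 9.4|20 9.4|25 9.4|
scene -0.038: -125 -|-120 -|-115 5.4|-110 7.0|-105 -|-100 -|-95 -|-90 -|-85 -|-80 -|-75 -|-70 -|-65 -|-60 5.1|-55 -|-50 5.7|-45 5.7|-40 4.3|-35 8.1|-30 4.4|-25 4.8|-20 5.5|-15 3.1|-10 1.6|-5 -|0 12.2|5 12.1|10 7.7|15 9.1|20 12.6|25 9.4|
scene 0.028: -125 -|-120 5.0|-115 3.1|-110 4.3|-105 3.6|-100 4.7|-95 5.9|-90 4.8|-85 1.6|-80 6.0|-75 4.8|-70 6.6|-65 2.3|-60 4.3|-55 3.3|-50 5.4|-45 7.2|-40 3.6|-35 5.0|-30 4.0|-25 3.6|-20 2.7|-15 4.4|-10 -0.6|-5 -|0 13.8|5 11.2|10 8.6|15 8.9|20 6.9|25 8.4|
```

carry_out(commands=[[0,0,0.0018,0,0,0,1],[0,0.003,0,0,0,0,1],[0,0.005,0,0,0,0,1],[0,0.005,0,0,0,0,1],[0,0.005,0,0,0,0,1],[0,0.005,0,0,0,0,1],[0,0,0,0,0,0,1]])

```text
t: 11.4
tool_pos: [0.499, -0.1972, 0.0672]
eef_rot: [-2.436, -1.982, 0.001]
contact_force: [-3.0, 1.2, 6.7]
finger_gap: 0.098
grip_force: 73.1
```

```bash
python3 chk.py w5
```

```text
11.4 [ 0.499  -0.1972  0.0672] [-3.   1.2  6.7] 0.098
tool y [ 0.9791 -0.2035 -0.0012] yaw -11.74
by TCP: nose X,Y 0.007 0.001
wrist -0.038: -125 -|-120 -0.2|-115 -|-110 -|-105 -|-100 3.9|-95 3.5|-90 -|-85 -|-80 -|-75 -|-70 -|-65 -|-60 -|-55 -|-50 -|-45 -|-40 -|-35 -|-30 -|-25 3.0|-20 3.1|-15 -|-10 -|-5 -|0 3.7|5 11.6|10 9.8|15 9.4|20 9.4|25 9.4|
wrist 0.028: -125 -|-120 0.0|-115 0.0|-110 -0.0|-105 3.1|-100 4.0|-95 3.9|-90 3.8|-85 3.7|-80 3.8|-75 3.7|-70 3.7|-65 3.7|-60 3.7|-55 3.7|-50 3.7|-45 3.6|-40 3.6|-35 3.7|-30 3.8|-25 3.7|-20 3.5|-15 3.7|-10 3.7|-5 3.6|0 13.2|5 12.3|10 10.0|15 9.3|20 9.5|25 9.4|
scene -0.038: -125 -|-120 -0.9|-115 -0.8|-110 -1.5|-105 -|-100 -|-95 -|-90 3.9|-85 -|-80 -|-75 -|-70 -|-65 -|-60 -|-55 -|-50 -|-45 3.9|-40 4.0|-35 3.3|-30 2.6|-25 -|-20 2.3|-15 3.4|-10 2.7|-5 -|0 14.3|5 11.8|10 9.7|15 10.7|20 11.2|25 7.8|
scene 0.028: -125 -|-120 1.4|-115 -0.2|-110 -1.6|-105 2.3|-100 2.6|-95 1.5|-90 2.9|-85 3.5|-80 3.3|-75 -|-70 5.1|-65 -|-60 5.5|-55 1.9|-50 1.9|-45 5.4|-40 3.6|-35 1.9|-30 5.6|-25 0.2|-20 3.9|-15 1.9|-10 4.6|-5 -|0 15.4|5 12.3|10 7.6|15 10.5|20 9.4|25 10.8|
```

The nose is 7 mm under the lap with the lap still down. I continue 16 mm.

carry_out(commands=[[0,0.005,0,0,0,0,1],[0,0.006,0,0,0,0,1],[0,0.006,0,0,0,0,1],[0,0.0045,0,0,0,0,1],[0,0,0,0,0,0,1],[0,0,0,0,0,0,1],[0,0,0,0,0,0,1]])

```text
t: 12.38
tool_pos: [0.5146, -0.2005, 0.0672]
eef_rot: [-2.436, -1.982, 0.002]
contact_force: [-4.8, 1.2, 6.5]
finger_gap: 0.099
grip_force: 73.0
```

carry_out(commands=[[0,0,0.0015,0,0,0,1],[0,0,0.0015,0,0,0,1],[0,0,0,0,0,0,1],[0,0,0,0,0,0,1]])

```text
t: 12.88
tool_pos: [0.5145, -0.2005, 0.0665]
eef_rot: [-2.437, -1.982, 0.001]
contact_force: [-8.1, 2.8, 12.8]
finger_gap: 0.101
grip_force: 73.9
```

```bash
python3 chk.py w6
```

```text
12.88 [ 0.5145 -0.2005  0.0665] [-8.1  2.8 12.8] 0.101
tool y [ 0.9791 -0.2036 -0.001 ] yaw -11.75
by TCP: nose X,Y 0.0229 0.001
wrist -0.038: -125 -|-120 0.1|-115 -0.0|-110 0.1|-105 -0.1|-100 0.2|-95 -|-90 -|-85 2.4|-80 2.6|-75 -|-70 -|-65 -|-60 -|-55 -|-50 -|-45 -|-40 -|-35 -|-30 -|-25 -|-20 -|-15 -|-10 -|-5 2.8|0 -|5 -|10 -|15 -|20 9.5|25 9.3|
wrist 0.028: -125 -|-120 0.0|-115 0.0|-110 0.0|-105 0.1|-100 0.1|-95 0.1|-90 0.8|-85 3.3|-80 3.2|-75 2.9|-70 3.1|-65 3.0|-60 3.0|-55 3.0|-50 3.1|-45 3.0|-40 3.0|-35 3.0|-30 3.0|-25 2.9|-20 3.0|-15 2.9|-10 3.0|-5 3.0|0 13.6|5 12.2|10 10.0|15 9.4|20 9.4|25 9.4|
scene -0.038: -125 -|-120 1.6|-115 -1.9|-110 0.1|-105 -0.8|-100 3.8|-95 -3.4|-90 -|-85 0.3|-80 3.3|-75 -|-70 -|-65 -|-60 -|-55 -|-50 -|-45 -|-40 -|-35 -|-30 2.4|-25 2.6|-20 2.1|-15 3.8|-10 -|-5 -|0 14.5|5 9.6|10 9.0|15 10.5|20 11.0|25 8.5|
scene 0.028: -125 -|-120 -0.0|-115 0.1|-110 0.9|-105 1.1|-100 0.3|-95 -1.3|-90 -0.9|-85 5.2|-80 3.0|-75 -|-70 2.2|-65 1.4|-60 3.2|-55 1.1|-50 2.5|-45 -|-40 3.6|-35 3.3|-30 2.7|-25 2.6|-20 0.2|-15 2.3|-10 3.8|-5 -|0 13.4|5 10.2|10 11.3|15 8.7|20 7.1|25 10.7|
```

carry_out(commands=[[0,0,0.0015,0,0,0,1],[0,0,0.0015,0,0,0,1],[0,0,0,0,0,0,1],[0,0,0,0,0,0,1],[0,0,0,0,0,0,1]])

```text
t: 13.6
tool_pos: [0.5145, -0.2005, 0.0664]
eef_rot: [2.437, 1.982, -0.001]
contact_force: [-11.8, 3.9, 21.9]
finger_gap: 0.097
grip_force: 75.3
```

```bash
python3 chk.py w7 | grep -v scene
```

```text
13.6 [ 0.5145 -0.2005  0.0664] [-11.8   3.9  21.9] 0.097
tool y [ 9.791e-01 -2.035e-01 -4.000e-04] yaw -11.74
by TCP: nose X,Y 0.023 0.0009
wrist -0.038: -125 -|-120 -0.0|-115 0.1|-110 0.0|-105 -0.1|-100 -0.1|-95 -|-90 -|-85 2.9|-80 2.8|-75 -|-70 -|-65 -|-60 -|-55 -|-50 -|-45 -|-40 -|-35 -|-30 -|-25 -|-20 -|-15 -|-10 2.8|-5 2.8|0 -|5 -|10 -|15 -|20 9.4|25 9.2|
wrist 0.028: -125 -|-120 -0.0|-115 0.2|-110 0.1|-105 0.0|-100 0.1|-95 0.1|-90 0.7|-85 3.2|-80 3.3|-75 3.1|-70 3.0|-65 3.1|-60 3.0|-55 3.0|-50 2.9|-45 3.0|-40 3.0|-35 3.0|-30 2.9|-25 3.0|-20 3.0|-15 2.9|-10 3.0|-5 3.0|0 13.7|5 12.2|10 10.0|15 9.4|20 9.4|25 9.4|
```

View pics/w7.png

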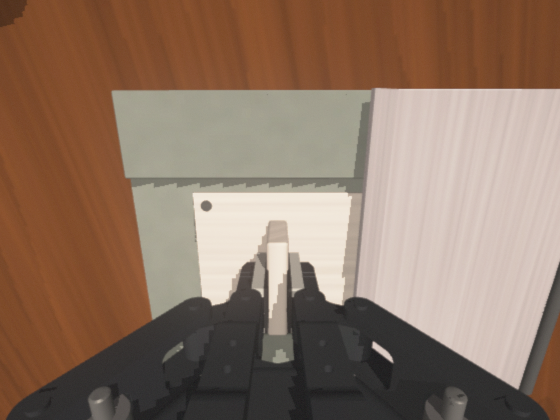

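The plate is flat on its seat and parallel to the rails. Its nose is about 22 mm under the lap (lap edge at column 360), the lap is shut, and it is pressed with about 22 N. I hand it in.

```bash
python3 -c "
from cell import manip; print(manip.sign_off())"
```

```text
the job is handed in; nothing more can be done
None
```

I handed the job in with the gripper still holding the cover pressed flat on its seat (about 22 N), front edge about 22 mm under the shut lap and square between the rails; the hand-in gave no verdict.

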